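# Spot-check a marble slab with a surface probe

### The job

Free the orange surface probe by turning the black clamp knob on its stand about a quarter turn anticlockwise (seen from above), then lift the probe out of its socket. Hold it square to the face of the sloping marble slab with its spring tip inside the red ring, pressed lightly so that the tip is pushed in about half way, never hard. Finish while still holding it there, and leave everything else on the worktop where it stands.

Things in the scene. Friction and masses are not known exactly. Their poses are not given: they have to be found in the camera images.
- stand: Fixed probe stand: dark steel foot 80 (x) by 165 (y) by 12 mm; origin: centre of its underside, z up. Aluminium socket tube (29 mm outside, top at z = 70 mm) at x = 0, y = -45 mm; grey clamp column, 34 mm square, at x = 0, y = +45 mm with the knob on top. Locked, a brass bar (14 mm wide, z = 78 to 86 mm) reaches from the column over the probe's flange and blocks it from being lifted.
- clamp_knob (a joint): Angle of the clamp knob, rad, growing anticlockwise seen from above; stops at 0 and 1.5. 0 = locked, grip bar along the stand's y, white mark towards the probe; starts at 0 to 0.15. Turning it draws the brass bar back 10 mm a radian, clear of the flange from about 1.0 on. Friction 0.06 N m; it stays where it is left.
- knob_grip (a point): Middle of the black knob's grip bar, on the turning axis (stand x = 0, y = +45 mm, z = 115 mm). The bar is 46 mm long (along this frame's y, turning with the knob), 13 mm wide (x), 28 mm high (z, up); its top, at 129 mm, is the highest point of the stand.
- probe: Loose probe, about 0.13 kg, 134 mm long. Origin: end of the spring tip when fully out; z along the probe to the handle end. Steel sleeve 12 mm thick, z = 14 to 50 mm; black flange 36 mm across to z = 56; neck 18 mm thick to z = 74; orange handle to z = 134. Starts upright in the socket (1.5 mm play), origin at stand x = 0, y = -45, z = 20 mm, axes along the stand's. Leaves straight up after 50 mm.
- probe_handle (a point): Middle of the orange handle, where to grip it: 24x24 mm square, 60 mm long, sides along the probe's x and y; 104 mm from the tip's end (z of the probe), 124 mm above the worktop at the start.
- probe_plunger (a joint): How far the probe's brass spring tip is pushed in, m: 0 fully out, 0.012 at its stop. The spring gives 0.5 N at first and 0.5 N more for each mm (3.5 N at half way, 6.5 N at the stop).
- probe_tip (a point): Round end of the brass spring tip (8 mm thick); moves in with it. Its z runs along the probe towards the handle.
- slab: Fixed veined marble slab, 190 (x) by 160 (y) by 14 mm, on a wooden rest left or right of the stand, sloping 0.35 rad (20 degrees), low edge (-x) towards the robot, with a wooden lip there that does not rise above its face. Origin: centre of its underside; z is the upward normal, x runs up the slope. Two printed rings with a dot: red at x = +10, y = +35 mm; blue at x = -30, y = -35 mm (not used).
- red_spot (a point): Middle of the red ring (28 mm inside, 36 mm outside), on the slab's upper face (z = 14 mm in the slab's frame). Its axes are the slab's: z is the normal.
- mug_1: Bystander: white patterned mug, 92x127x95 mm; leave it alone. Origin: centre of its underside as it stands.
- mug_2: Bystander: dark mug, 88x126x106 mm; leave it alone. Origin: centre of its underside as it stands.
- spice_jar: Bystander: spice jar with red cap, 45 mm across, 109 mm tall; leave it alone. Origin: centre of its underside as it stands.
- lemon: Bystander: lemon, 78x55x56 mm; leave it alone. Origin: centre of its underside as it stands.
- onion: Bystander: red onion, 84x81x82 mm; leave it alone. Origin: centre of its underside as it stands.
- tape: Bystander: roll of masking tape lying flat, 104 mm across, 25 mm high; leave it alone. Origin: centre of its underside as it stands.
- pen: Bystander: white pen lying flat, 145 mm long; leave it alone. Origin: centre of its underside as it stands.
Mind the look-alikes: they are no part of the job. What is shaped like the probe but pink is not meant.

How it is judged:
By the outcome, as a careful person would: the job done as asked, in the order asked, and still so for the second after the job is handed in, while the arm keeps its last pose, push and grip.
It also fails if it takes over 45 s, if anything falls off the work surface, if the arm or the gripper's body presses on something with over 40 N, if the wrist force passes 120 N, or if a joint passes its speed limit or range.

### The arm

A 6-joint arm with a two-finger parallel gripper is mounted at the origin on a cart in front of the work surface, level with it; the furniture and walls round the work are solid. World frame = base frame: x ahead of the robot, y to its left, z up, the work surface at z = 0. Lengths are in m, angles in rad, forces in N, time in s.
With the tool pointing down it reaches from about 0.35 to 0.725 m from the base axis. Payload 4.3 kg.
Tool frame: the origin (TCP) lies midway between the tips of the shut fingers; the grasp point (between the pads) lies 19 mm behind it; z points along the fingers, y is the line along which they close (so a half turn about z gives the same grasp; the last joint's range is limited). The gripper opens to 85 mm and grips with 20 to 120 N. Pads are 22 mm wide; open, the fingers measure 114 mm over their backs; the gripper's body (76 mm by 85 mm) begins 54 mm behind the grasp point. The pads swing forward as they close: fully open they stand 13 mm farther back than shut.
Start: joints at [1.148, 0.377, 0.081, 1.274, 0, 1.46], TCP at [0.177, 0.547, 0.231] pointing down, gripper open.
Joint ranges: [-2.72, 2.72], [-0.84, 1.66], [-1.02, 1.22], [-1.77, 2.12], [-1.37, 1.28], [-3.14, 3.14]. Speed limits (rad/s): [2.57, 2.57, 3.14, 3.14, 3.14, 3.14].

### API

Orientations are given as a 3x3 rotation matrix whose columns are the frame's x, y, z axes.
In Python, from station import r, optics gives the robot as it stands. The module is installed in compiled form; this text tells all that it offers.
- The arm moves only by the tool apply_moves, never from a script. Its argument "rows" is a list that holds one entry, the list of rows, each a list of 7 numbers: the shift along the world's x, y, z in m, then the turn, a rotation vector about the world's x, y, z in rad, then the gripper's target within -1 to 1 (fully open at 1, half-way at 0, shut at -1). In form: [[[x, y, z, rx, ry, rz, gripper], ...]]. A call has 1 to 20 rows; each row shifts and turns the commanded pose from where the row before left it; what a row does not reach is not made up. A row lasts 1/10 s, in which the tool goes at most 50 mm and 8.59 degrees, less where a joint would pass 70% of its speed; a pose out of reach is approached as far as the arm can. A call is refused whole if a number of a shift passes 0.05 or a number of a turn 0.15, either way. A call with a gripper value outside its range is refused whole. The fingers move at their own pace and stop on an object; the grip force is fixed at half the most. Time passes only in rows, so rows that do not move let the fingers close. It gives the time, the measured TCP pose, the force, the opening and the grip force at its end, in the units of the state.
- r.state(): the state, without advancing time (a new reading comes with each control period).
- optics.get_image(name): name is "side" or "top"; returns the picture (480x640x3 uint8, red, green, blue); there is no depth.
- optics.get_calibration(name): a dict with "intrinsics" (3x3 intrinsics, pixels), "R" (3x3) and "t" (3): a world point X has camera coordinates R X + t. Camera axes: x right, y down, z forward; pixel columns grow to the right and rows downward; lengths in m; the calibration is good to about 2 mm. A picture is of the moment at which its call begins. get_calibration takes no time and is no camera call.
- r.sign_off(): hands the job in; it is judged then, once.
The state is a dict: "t": time; "joints": joint angles; "dq": joint speeds; "tau": joint torques, N m; "tool_pos": TCP position; "tcp_rot": TCP orientation; "contact_force": force on the tool from outside, world axes, zero at the start; "moment": the same for the moment, N m; "width": finger opening in m; "grasp_force": force on a finger pad.
Only numpy, scipy, OpenCV 4.12 (cv2) and the standard library are available. Lean on these libraries where they do the work, as an engineer would, in place of code of your own. Each camera call takes 0.05 s, during which the arm holds its last target. There are 200 camera calls.

## Working session

There is one attempt and no reset: what is moved stays moved. The work goes in short steps, Python scripts to look and compute and a tool call to move; the robot and the scene stay as the last step left them, time stands still between calls to the robot, and variables do not carry over. Pictures are saved under pics/ and viewed, at most 10 in all, crops included, and the job is handed in when it is done.

Besides the shell and the picture viewer there is one more tool, called by a JSON object that holds its "fn" and its "kwargs", one argument or row to a line. apply_moves: Moves the arm, as the interface text tells. Its arguments: {"type":"object","properties":{"rows":{"type":"array"}},"required":["rows"]}

```bash
mkdir -p pics
python3 - <<'E'
from station import r, optics
import cv2
for n in("side","top"):
    im=optics.get_image(n); cv2.imwrite(f"pics/{n}0.png",im[:,:,::-1]); c=optics.get_calibration(n)
    print(n,c)
print(r.state())
E
```

```text
side {'intrinsics': array([[533.39276548,   0.        , 325.76205463],
       [  0.        , 533.39276548, 245.67016463],
       [  0.        ,   0.        ,   1.        ]]), 'R': array([[-0.97431901, -0.22513381, -0.00415168],
       [-0.078836  ,  0.35833601, -0.93025813],
       [ 0.21092026, -0.90604088, -0.36688224]]), 't': array([0.51857502, 0.1329125 , 1.25692306])}
top {'intrinsics': array([[566.21003148,   0.        , 325.34600763],
       [  0.        , 566.21003148, 230.62050568],
       [  0.        ,   0.        ,   1.        ]]), 'R': array([[-4.18877319e-01, -9.08042818e-01,  1.79056403e-04],
       [-7.08175221e-01,  3.26555584e-01, -6.25978680e-01],
       [ 5.68356973e-01, -2.62335075e-01, -7.79840150e-01]]), 't': array([0.2198491 , 0.44005634, 1.50988568])}
{'t': 0.1, 'joints': array([ 1.14769659e+00,  3.78003806e-01,  7.98063924e-02,  1.27437248e+00,
       -2.32013852e-06,  1.46051012e+00]), 'dq': array([-0.00030401, -0.00151157,  0.00500695, -0.00135113, -0.00044335,
       -0.00055985]), 'tau': array([ 1.80724168e-03, -4.64692032e+01,  2.70582998e+01,  1.20049625e-02,
       -4.95144934e-05, -7.26709828e-06]), 'tool_pos': array([0.17670701, 0.54659153, 0.23046456]), 'tcp_rot': array([[-9.51471442e-01,  3.07736199e-01, -7.26088887e-04],
       [ 3.07736995e-01,  9.51470085e-01, -1.61812234e-03],
       [ 1.92897036e-04, -1.76304161e-03, -9.99998427e-01]]), 'contact_force': array([-0.51314621,  0.10305315,  0.17247855]), 'moment': array([ 0.03300156,  0.03359536, -0.01530896]), 'grasp_force': 0.0, 'width': 0.08559214144914833}
```

View pics/side0.png

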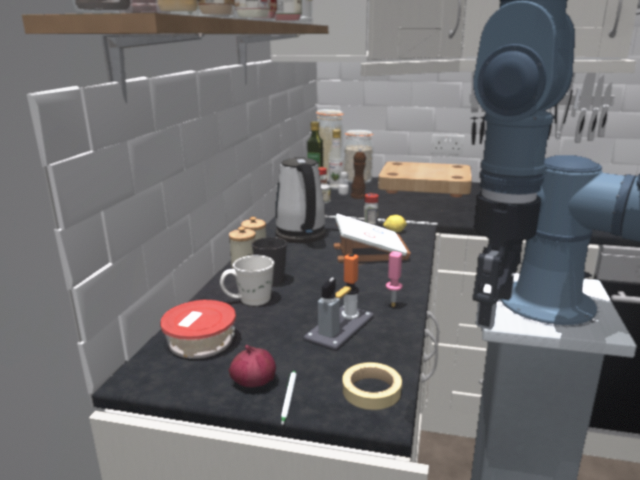

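View pics/top0.png

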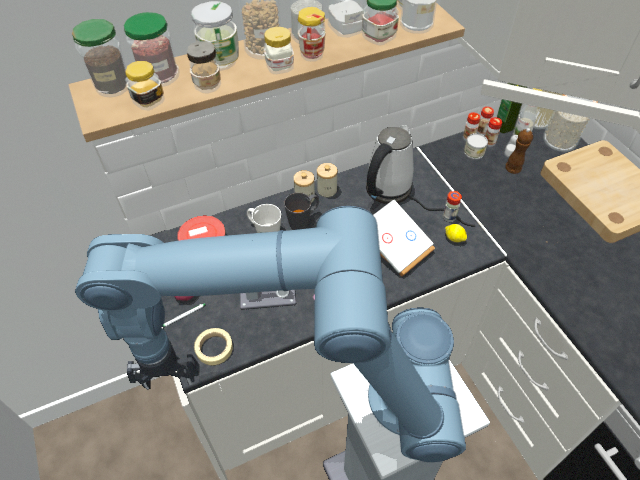

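The side view shows the stand (knob about (329,290), orange handle (351,268), foot around (340,328)) and the pink look-alike at (394,275). The top view shows the slab's rings (red at (388,238)), while the arm hides the stand. Next I'll look at enlarged crops.

```bash
cat > h.py <<'E'
import numpy as np, cv2
from station import r, optics
C={n:optics.get_calibration(n) for n in("side","top")}
def ray(n,u,v):
    c=C[n]; d=c["R"].T@np.linalg.solve(c["intrinsics"],[u,v,1.]); return -c["R"].T@c["t"], d
def onz(n,u,v,z):
    o,d=ray(n,u,v); return (o+d*(z-o[2])/d[2]).round(4)
def proj(n,X):
    c=C[n]; p=c["intrinsics"]@(c["R"]@np.asarray(X,float)+c["t"]); return (p[:2]/p[2]).round(1)
def tri(ps,pt):
    A=[];b=[]
    for n,p in(("side",ps),("top",pt)):
        o,d=ray(n,*p); d/=np.linalg.norm(d); P=np.eye(3)-np.outer(d,d); A.append(P); b.append(P@o)
    x=np.linalg.lstsq(np.vstack(A),np.hstack(b),rcond=None)[0]; return x.round(4)
def crop(im,u,v,w,h,k,name):
    c=cv2.resize(im[v:v+h,u:u+w,::-1],None,fx=k,fy=k,interpolation=cv2.INTER_CUBIC); cv2.imwrite(f"pics/{name}.png",c)
E
python3 - <<'E'
from h import *
s=cv2.imread("pics/side0.png")[:,:,::-1]
t=cv2.imread("pics/top0.png")[:,:,::-1]
a=cv2.resize(s[205:355,295:425,::-1],None,fx=4,fy=4,interpolation=2)
cv2.imwrite("pics/c1.png",a)
print(onz("side",340,328,0.012),onz("side",351,268,.124),onz("side",330,287,.125),onz("side",394,275,.12))
print(onz("top",388,238,.06),onz("top",411,236,.06))
print(-C["top"]["R"].T@C["top"]["t"],-C["side"]["R"].T@C["side"]["t"])
E
```

```text
[0.4451 0.2432 0.012 ] [0.4348 0.1799 0.124 ] [0.458  0.2819 0.125 ] [0.342 0.187 0.12 ]
[ 0.452  -0.1818  0.06  ] [ 0.4288 -0.251   0.06  ]
[-0.45442726  0.45202551  1.452896  ] [0.25062525 1.2079451  0.58693863]
```

View pics/c1.png

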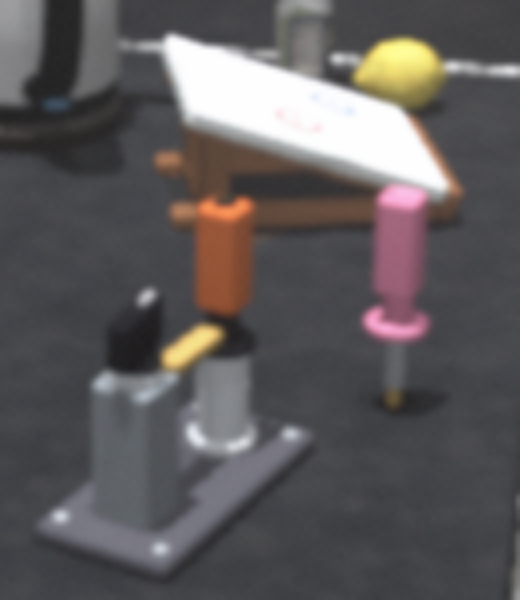

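The crop shows the stand clearly: the knob's white mark is at about (330,278), the bar lies over the flange, and the pink probe stands nearby. I'll swing the arm aside so the top camera can see the stand.

{"fn": "apply_moves", "kwargs": {
  "rows": [
    [[-0.045,-0.002,0,0,0,0.08,1],[-0.045,-0.002,0,0,0,0.08,1],[-0.045,-0.002,0,0,0,0.08,1],[-0.045,-0.002,0,0,0,0.08,1],[-0.045,-0.002,0,0,0,0.08,1],[-0.045,-0.002,0,0,0,0.08,1],[-0.045,-0.002,0,0,0,0.08,1],[-0.045,-0.002,0,0,0,0.08,1],[-0.045,-0.002,0,0,0,0.08,1]]
  ]
}}

```text
t: 1.0
tool_pos: [-0.2298, 0.5284, 0.2309]
tcp_rot: [[-0.917, -0.399, 0.0], [-0.399, 0.917, -0.001], [-0.0, -0.001, -1.0]]
contact_force: [0.4, 0.7, -0.2]
width: 0.0853
grasp_force: 0.0
```

Run:
```python
from h import *
t=optics.get_image("top"); cv2.imwrite("pics/top1.png",t[:,:,::-1])
s=optics.get_image("side"); cv2.imwrite("pics/side1.png",s[:,:,::-1])
crop(t,230,190,220,150,3.6,"c2")
```

```text
(no output)
```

View pics/c2.png

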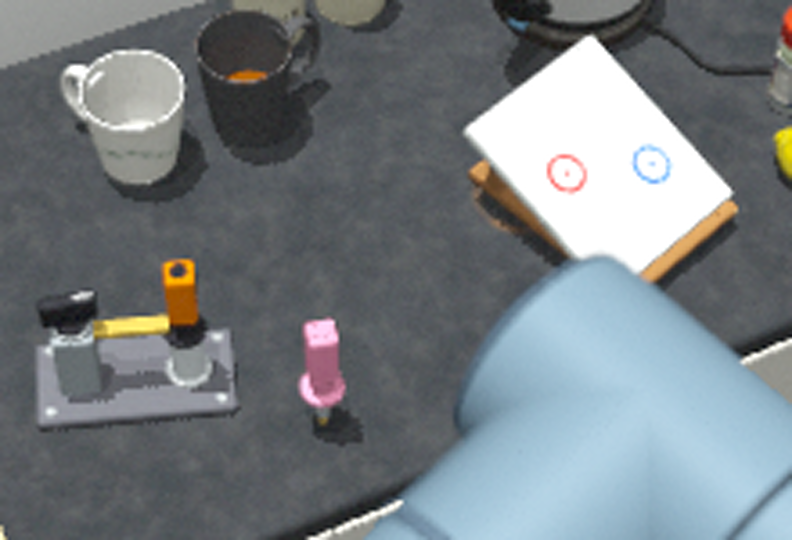

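The top crop shows the knob, bar, probe and foot screws, plus three slab corners and both rings. I'll fit the stand and slab poses to these points.

```bash
cat > fit.py <<'E'
from h import *
from scipy.optimize import least_squares
from scipy.spatial.transform import Rotation as Ro
T=lambda u,v:("top",np.array([u,v])/3.6+[230,190])
S=lambda u,v:("side",np.array([u,v])/4+[295,205])
def pj(n,X):
    c=C[n]; p=c["intrinsics"]@(c["R"]@X+c["t"]); return p[:2]/p[2]
# stand: p=x,y,yaw,ix,iy
def stpts(ix,iy): return [
 (T(50,411),(-ix,iy,.012)),(T(222,398),(-ix,-iy,.012)),(T(219,338),(ix,-iy,.012)),
 (S(60,517),(ix,iy,.012)),(S(160,549),(-ix,iy,.012)),(S(291,433),(-ix,-iy,.012)),
 (T(180,268),(0,-.045,.154)),(S(225,203),(0,-.045,.154)),(T(236,405),(-.04,-.0825,.012)),(S(310,437),(-.04,-.0825,.012)),(S(40,527),(.04,.0825,.012))]
def f(p):
    R=Ro.from_euler("z",p[2]).as_matrix()
    return np.concatenate([pj(o[0],R@np.array(X)+[p[0],p[1],0])-o[1] for o,X in stpts(p[3],p[4])])
s=least_squares(f,[.445,.24,0,.03,.07],loss="soft_l1")
print("stand",s.x.round(4)); print(f(s.x).reshape(-1,2).round(1).tolist())
st=s.x
sl=[(T(594,36),(.095,-.08,.014)),(T(466,131),(.095,.08,.014)),(T(733,193),(-.095,-.08,.014)),(T(567,174),(.01,.035,.014)),(T(652,164),(-.03,-.035,.014)),
(S(168,36),(.095,-.08,.014)),(S(190,122),(.095,.08,.014)),(S(446,190),(-.095,.08,.014)),(S(405,112),(-.095,-.08,.014)),(S(299,121),(.01,.035,.014)),(S(333,104),(-.03,-.035,.014))]
RS=lambda p:Ro.from_euler("ZY",[p[3],-.35]).as_matrix()
def g(p):
    R=RS(p); return np.concatenate([pj(o[0],R@np.array(X)+p[:3])-o[1] for o,X in sl])
q=least_squares(g,[.44,-.2,.06,0],loss="soft_l1").x
print("slab",q.round(4)); print(g(q).reshape(-1,2).round(1).tolist())
red=RS(q)@[.01,.035,.014]+q[:3]; print("red",red.round(4),"n",RS(q)[:,2].round(4))
R=Ro.from_euler("z",st[2]).as_matrix()
for X in [(0,.045,.115),(0,-.045,.124)]: print((R@X+[st[0],st[1],0]).round(4))
print(tri(S(299,121)[1],T(567,174)[1]))
E
python3 fit.py
```

```text
stand [ 0.4485  0.226  -0.3271  0.0298  0.0708]
[[0.1, 0.1], [0.1, -0.6], [-0.4, -0.6], [0.3, 0.5], [0.1, 0.6], [0.0, 0.4], [-0.4, 0.5], [-0.0, -0.1], [0.4, 0.1], [1.8, -1.7], [-2.0, -0.8]]
slab [ 0.4539 -0.2113  0.0494  0.3098]
[[-0.2, -0.7], [-0.0, -1.0], [0.6, 0.5], [-0.1, 0.0], [-0.1, 0.6], [-0.2, 0.1], [0.4, -2.9], [0.8, 0.3], [-0.8, -0.2], [-0.3, 0.7], [0.0, 0.6]]
red [ 0.4476 -0.1765  0.066 ] n [-0.3266 -0.1045  0.9394]
[0.463  0.2686 0.115 ]
[0.434  0.1834 0.124 ]
[ 0.4466 -0.1762  0.0681]
```

{"fn": "apply_moves", "kwargs": {
  "rows": [
    [[0.0433,-0.0162,0,0,0,-0.14,1],[0.0433,-0.0162,0,0,0,-0.14,1],[0.0433,-0.0162,0,0,0,-0.14,1],[0.0433,-0.0162,0,0,0,-0.14,1],[0.0433,-0.0162,0,0,0,-0.14,1],[0.0433,-0.0162,0,0,0,-0.14,1],[0.0433,-0.0162,0,0,0,-0.14,1],[0.0433,-0.0162,0,0,0,-0.14,1],[0.0433,-0.0162,0,0,0,-0.14,1],[0.0433,-0.0162,0,0,0,-0.14,1],[0.0433,-0.0162,0,0,0,-0.14,1],[0.0433,-0.0162,0,0,0,-0.14,1],[0.0433,-0.0162,0,0,0,-0.14,1],[0.0433,-0.0162,0,0,0,-0.14,1],[0.0433,-0.0162,0,0,0,-0.14,1],[0.0433,-0.0162,0,0,0,-0.14,1],[0,0,0,0,0,0,1]]
  ]
}}

```text
t: 2.8
tool_pos: [0.4696, 0.2669, 0.2303]
tcp_rot: [[0.267, 0.964, 0.002], [0.964, -0.267, -0.001], [-0.001, 0.002, -1.0]]
contact_force: [-1.3, 0.6, 0.3]
width: 0.0854
grasp_force: 0.0
```

Run:
```python
from fit import *
print(tri(S(403,193)[1],T(322,330)[1]))
s=r.state();print(s["tool_pos"],s["tcp_rot"],s["joints"])
print("knob mark/top",tri(S(148,297)[1],T(85,297)[1]))
im=optics.get_image("side"); crop(im,265,180,170,130,4.6,"c3")
```

```text
stand [ 0.4485  0.226  -0.3271  0.0298  0.0708]
[[0.1, 0.1], [0.1, -0.6], [-0.4, -0.6], [0.3, 0.5], [0.1, 0.6], [0.0, 0.4], [-0.4, 0.5], [-0.0, -0.1], [0.4, 0.1], [1.8, -1.7], [-2.0, -0.8]]
slab [ 0.4539 -0.2113  0.0494  0.3098]
[[-0.2, -0.7], [-0.0, -1.0], [0.6, 0.5], [-0.1, 0.0], [-0.1, 0.6], [-0.2, 0.1], [0.4, -2.9], [0.8, 0.3], [-0.8, -0.2], [-0.3, 0.7], [0.0, 0.6]]
red [ 0.4476 -0.1765  0.066 ] n [-0.3266 -0.1045  0.9394]
[0.463  0.2686 0.115 ]
[0.434  0.1834 0.124 ]
[ 0.4466 -0.1762  0.0681]
[0.3483 0.0996 0.1336]
[0.46964316 0.26692859 0.23027212] [[ 2.67365333e-01  9.63593669e-01  1.73799954e-03]
 [ 9.63594891e-01 -2.67363277e-01 -1.32821846e-03]
 [-8.15185647e-04  2.02984705e-03 -9.99997608e-01]] [ 4.00485336e-01  3.05240624e-01 -2.47809261e-02  1.23969213e+00
 -1.90070593e-03  2.24193768e+00]
knob mark/top [0.4591 0.2544 0.1284]
```

View pics/c3.png

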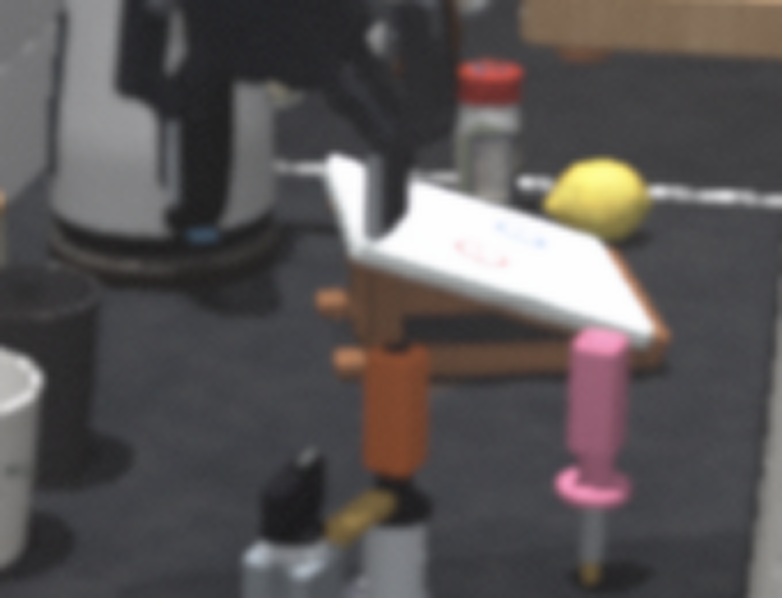

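The side crop shows the gripper above the knob, whose mark points towards the probe. The knob angle comes out at about 0.06 rad. I'll go part way down and check that the arm has settled.

{"fn": "apply_moves", "kwargs": {
  "rows": [
    [[0,0,-0.03,0,0,0,1],[0,0,-0.03,0,0,0,1],[0,0,-0.01,0,0,0,1],[0,0,0,0,0,0,1]]
  ]
}}

```text
t: 3.25
tool_pos: [0.4622, 0.2694, 0.1598]
tcp_rot: [[0.258, 0.966, -0.004], [0.966, -0.258, -0.002], [-0.003, -0.004, -1.0]]
contact_force: [-0.0, 0.2, 0.7]
width: 0.0857
grasp_force: 0.0
```

{"fn": "apply_moves", "kwargs": {
  "rows": [
    [[0.0005,-0.0005,-0.03,0,0,0,1],[0,0,-0.02,0,0,0,1],[0,0,-0.008,0,0,0,1],[0,0,0,0,0,0,-1],[0,0,0,0,0,0,-1],[0,0,0,0,0,0,-1],[0,0,0,0,0,0,-1],[0,0,0,0,0,0,-1],[0,0,0,0,0,0,-1],[0,0,0,0,0,0,-1],[0,0,0,0,0,0,-1]]
  ]
}}

```text
t: 4.35
tool_pos: [0.4661, 0.2695, 0.1043]
tcp_rot: [[0.259, 0.966, 0.002], [0.966, -0.259, 0.0], [0.001, 0.002, -1.0]]
contact_force: [0.5, -1.3, 6.3]
width: 0.0118
grasp_force: 60.1
```

{"fn": "apply_moves", "kwargs": {
  "rows": [
    [[0.003,0,0,0,0,0.09,-1],[0,0,0,0,0,0.09,-1],[0,0,0,0,0,0.09,-1],[0,0,0,0,0,0.09,-1],[0,0,0,0,0,0.09,-1],[0,0,0,0,0,0.09,-1],[0,0,0,0,0,0.09,-1],[0,0,0,0,0,0.09,-1],[0,0,0,0,0,0.09,-1],[0,0,0,0,0,0.09,-1],[0,0,0,0,0,0.09,-1],[0,0,0,0,0,0.09,-1],[0,0,0,0,0,0.09,-1],[0,0,0,0,0,0.09,-1],[0,0,0,0,0,0.09,-1],[0,0,0,0,0,0,-1],[0,0,0,0,0,0,-1]]
  ]
}}

```text
t: 6.05
tool_pos: [0.4642, 0.2687, 0.1042]
tcp_rot: [[-0.886, 0.463, -0.006], [0.463, 0.886, -0.001], [0.005, -0.004, -1.0]]
contact_force: [-11.6, -4.3, 17.1]
width: 0.0122
grasp_force: 61.9
```

{"fn": "apply_moves", "kwargs": {
  "rows": [
    [[0,0,0,0,0,0,1],[0,0,0,0,0,0,1],[0,0,0,0,0,0,1],[0,0,0,0,0,0,1],[0,0,0,0,0,0,1],[0,0,0,0,0,0,1],[0,0,0.03,0,0,0,1],[0,0,0.04,0,0,0,1],[-0.01,-0.022,0.015,0,0,0.075,1],[-0.011,-0.033,0,0,0,0.08,1],[-0.011,-0.03,0,0,0,0,1],[0,0,0,0,0,0,1],[0,0,0,0,0,0,1]]
  ]
}}

```text
t: 7.35
tool_pos: [0.4364, 0.1843, 0.1885]
tcp_rot: [[-0.946, 0.323, 0.001], [0.323, 0.946, 0.001], [-0.0, 0.001, -1.0]]
contact_force: [1.2, 0.5, 0.9]
width: 0.0853
grasp_force: 0.0
```

Run:
```python
from h import *
s=r.state();print(s["tool_pos"],s["tcp_rot"],s["joints"],s["t"],s["width"])
a=optics.get_image("side"); b=optics.get_image("top")
x=cv2.resize(a[200:340,290:430],(560,560),interpolation=2); y=b[190:340,200:420]
cv2.imwrite("pics/c4.png",x[:,:,::-1]); crop(b,200,190,220,150,3.6,"c5")
```

```text
[0.43639537 0.18428014 0.18852518] [[-9.46353059e-01  3.23133946e-01  5.83730307e-04]
 [ 3.23134315e-01  9.46352840e-01  7.18457260e-04]
 [-3.20256904e-04  8.68537518e-04 -9.99999572e-01]] [ 2.65177870e-01  1.91583959e-01 -2.84474485e-01  1.09398626e+00
  5.40359680e-04  5.94217567e-01] 7.35 0.08532095238710144
```

View pics/c4.png

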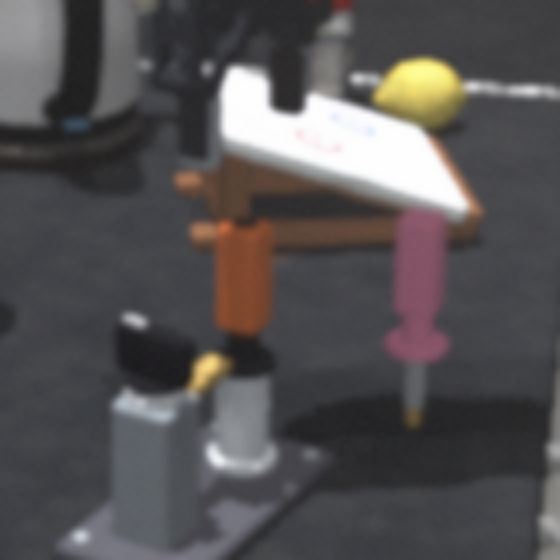

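The crop shows the knob turned crosswise and the brass bar drawn back off the flange. I'll go down and grip the orange handle.

{"fn": "apply_moves", "kwargs": {
  "rows": [
    [[-0.002,-0.001,-0.03,0,0,0,1],[0,0,-0.03,0,0,0,1],[0,0,-0.023,0,0,0,1],[0,0,0,0,0,0,1],[0,0,0,0,0,0,-1],[0,0,0,0,0,0,-1],[0,0,0,0,0,0,-1],[0,0,0,0,0,0,-1],[0,0,0,0,0,0,-1],[0,0,0,0,0,0,-1],[0,0,0,0,0,0,-1],[0,0,0,0,0,0,-1]]
  ]
}}

```text
t: 8.65
tool_pos: [0.4351, 0.1836, 0.1064]
tcp_rot: [[-0.947, 0.322, 0.002], [0.322, 0.947, 0.001], [-0.002, 0.001, -1.0]]
contact_force: [-1.1, -0.6, 5.8]
width: 0.0235
grasp_force: 58.7
```

{"fn": "apply_moves", "kwargs": {
  "rows": [
    [[0,0,0.008,0,0,0,-1],[0,0,0.012,0,0,0,-1],[0,0,0.015,0,0,0,-1],[0,0,0.02,0,0,0,-1],[0,0,0.025,0,0,0,-1],[0,0,0.03,0,0,0,-1],[0,0,0.03,0,0,0,-1],[0,0,0,0,0,0,-1],[0,0,0,0,0,0,-1]]
  ]
}}

```text
t: 9.55
tool_pos: [0.4345, 0.1835, 0.2457]
tcp_rot: [[-0.947, 0.322, 0.001], [0.322, 0.947, 0.0], [-0.001, 0.001, -1.0]]
contact_force: [0.1, -0.5, -2.7]
width: 0.0234
grasp_force: 59.1
```

Run:
```python
from h import *
from scipy.spatial.transform import Rotation as Ro
s=r.state();p=s["tool_pos"];R=s["tcp_rot"];print(p,R.round(3),s["joints"],s["width"],s["contact_force"])
a=optics.get_image("side"); crop(a,270,120,180,150,4,"c6")
red=np.array([.4476,-.1765,.066]); n=np.array([-.3266,-.1045,.9394])
zt=R[:,2]; ax=np.cross(zt,-n); ang=np.arcsin(np.linalg.norm(ax)); rv=ax/np.linalg.norm(ax)*ang
print("rotvec",rv.round(4))
tgt=red+n*(.0864+.03); print("tcp target 30mm off",tgt.round(4),"delta",(tgt-p).round(4))
```

```text
[0.4345227  0.18351589 0.24573269] [[-0.947  0.322  0.001]
 [ 0.322  0.947  0.   ]
 [-0.001  0.001 -1.   ]] [ 2.64924725e-01  1.62511928e-01 -1.70074108e-01  1.23697790e+00
  1.27052061e-04  5.92744789e-01] 0.023419724426723406 [ 0.06198832 -0.45634682 -2.65544768]
rotvec [ 0.1062 -0.3322 -0.    ]
tcp target 30mm off [ 0.4096 -0.1887  0.1753] delta [-0.0249 -0.3722 -0.0704]
```

View pics/c6.png

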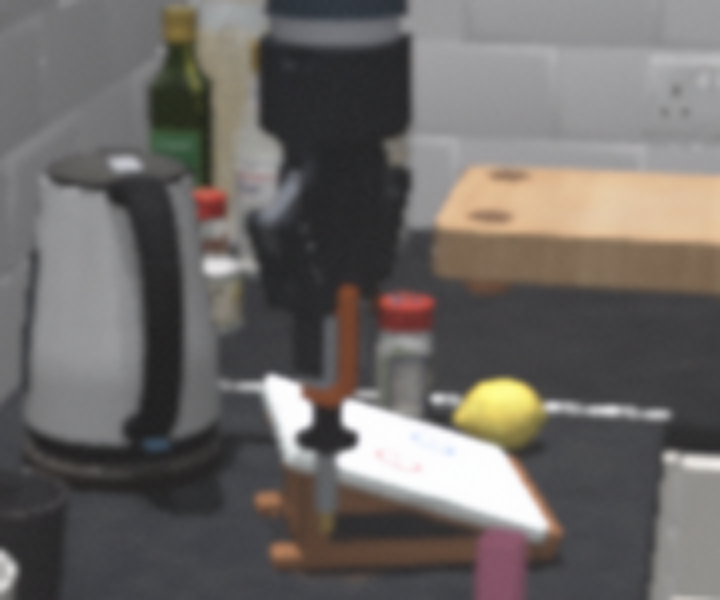

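{"fn": "apply_moves", "kwargs": {
  "rows": [
    [[-0.0025,-0.0372,0,0.0106,-0.0332,0,-1],[-0.0025,-0.0372,0,0.0106,-0.0332,0,-1],[-0.0025,-0.0372,0,0.0106,-0.0332,0,-1],[-0.0025,-0.0372,0,0.0106,-0.0332,0,-1],[-0.0025,-0.0372,0,0.0106,-0.0332,0,-1],[-0.0025,-0.0372,0,0.0106,-0.0332,0,-1],[-0.0025,-0.0372,0,0.0106,-0.0332,0,-1],[-0.0025,-0.0372,-0.01,0.0106,-0.0332,0,-1],[-0.0025,-0.0372,-0.02,0.0106,-0.0332,0,-1],[-0.0025,-0.0372,-0.02,0.0106,-0.0332,0,-1],[0,0,-0.02,0,0,0,-1],[0,0,0,0,0,0,-1],[0,0,0,0,0,0,-1],[0,0,0,0,0,0,-1]]
  ]
}}

```text
t: 11.0
tool_pos: [0.4096, -0.1878, 0.1759]
tcp_rot: [[-0.901, 0.286, 0.325], [0.335, 0.936, 0.104], [-0.275, 0.203, -0.94]]
contact_force: [0.0, 0.4, -1.4]
width: 0.0234
grasp_force: 59.9
```

```bash
cat > chk.py <<'E'
from h import *
from scipy.spatial.transform import Rotation as Ro
s=r.state();p=s["tool_pos"];R=s["tcp_rot"];z=R[:,2]
red=np.array([.4476,-.1765,.066]); n=np.array([-.3266,-.1045,.9394])
print(s["t"],p.round(4),"F",s["contact_force"].round(2),"M",s["moment"].round(2),s["width"],s["joints"].round(2))
print("tilt err rotvec",np.cross(z,-n).round(4))
tip=p+z*.0864; d=tip-red
print("tip",tip.round(4),"height along n",(d@n).round(4),"lateral",(d-n*(d@n)).round(4))
print("proj tip",proj("side",tip),proj("top",tip),"red",proj("side",red),proj("top",red))
E
python3 - <<'E'
from chk import *
a=optics.get_image("side");b=optics.get_image("top")
ca=cv2.resize(a[180:280,320:420],(500,500),interpolation=2)
cb=cv2.resize(b[190:290,335:435],(500,500),interpolation=2)
cb=cb[:,:300] if False else cb
cv2.imwrite("pics/c7.png",cv2.resize(np.hstack([ca,cb])[:,:,::-1],(800,400)))
E
```

```text
11.0 [ 0.4096 -0.1878  0.1759] F [ 0.03  0.35 -1.38] M [-0.12  0.35 -0.05] 0.02344532573850124 [-0.79 -0.02 -0.61  0.82  0.31 -0.44]
tilt err rotvec [ 0.0002 -0.0012 -0.0001]
tip [ 0.4377 -0.1788  0.0947] height along n 0.0304 lateral [0.     0.0009 0.0001]
proj tip [373.4 226.3] [390.4 234.7] red [369.5 236. ] [387.4 238.4]
```

View pics/c7.png

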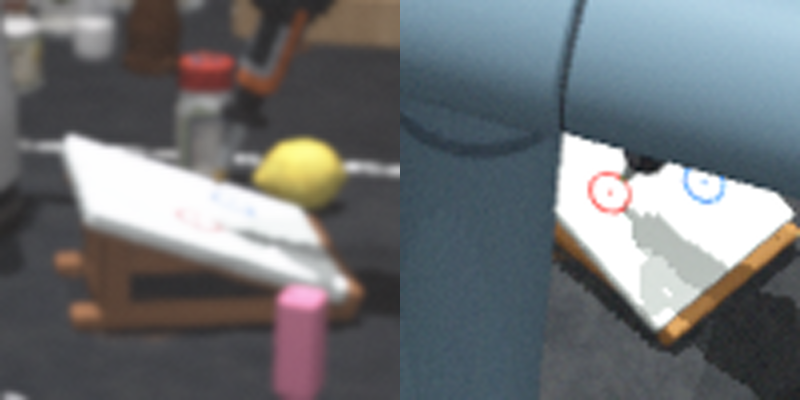

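Both views agree with the predicted tip position to about 1 px: side (374,225), top (390,234), with the red ring at (387,238). I'll approach along the normal.

{"fn": "apply_moves", "kwargs": {
  "rows": [
    [[0.004,0.001,-0.012,0,0,0,-1],[0.003,0.001,-0.0085,0,0,0,-1],[0.0015,0.0,-0.004,0,0,0,-1],[0,0,0,0,0,0,-1],[0,0,0,0,0,0,-1],[0,0,0,0,0,0,-1]]
  ]
}}

```text
t: 11.7
tool_pos: [0.4179, -0.1868, 0.1512]
tcp_rot: [[-0.901, 0.288, 0.326], [0.337, 0.936, 0.104], [-0.275, 0.203, -0.94]]
contact_force: [0.4, -0.4, -0.8]
width: 0.0237
grasp_force: 60.0
```

Run:
```python
from chk import *
for i in range(8):
    optics.get_image("top"); s=r.state(); print((s["contact_force"]@n).round(2),s["contact_force"].round(2))
```

```text
11.7 [ 0.4179 -0.1868  0.1512] F [ 0.43 -0.44 -0.82] M [-0.18  0.4   0.04] 0.023735508634660545 [-0.77  0.02 -0.64  0.74  0.31 -0.42]
tilt err rotvec [ 0.0009 -0.0009  0.0002]
tip [ 0.4461 -0.1778  0.07  ] height along n 0.0044 lateral [-0.0001 -0.0009 -0.0001]
proj tip [370.1 234.5] [388.1 237.8] red [369.5 236. ] [387.4 238.4]
-1.13 [ 0.01  0.2  -1.17]
-0.72 [-0.65 -0.8  -1.08]
-0.97 [-0.64  0.05 -1.25]
-1.12 [-0.37  0.57 -1.26]
-0.8 [-0.   -1.23 -0.99]
-1.18 [ 0.   -0.38 -1.3 ]
-1.35 [-0.12  0.42 -1.43]
-1.48 [ 0.11 -0.17 -1.56]
```

{"fn": "apply_moves", "kwargs": {
  "rows": [
    [[0.0012,0.0005,-0.0033,0,0,0,-1],[0.0011,0.0005,-0.0033,0,0,0,-1],[0,0,0,0,0,0,-1],[0,0,0,0,0,0,-1]]
  ]
}}

```text
t: 12.5
tool_pos: [0.4203, -0.1859, 0.1445]
tcp_rot: [[-0.901, 0.288, 0.326], [0.336, 0.936, 0.103], [-0.275, 0.203, -0.94]]
contact_force: [-0.7, -1.1, 1.9]
width: 0.0237
grasp_force: 60.1
```

Run:
```python
from chk import *
v=[]
for i in range(12):
    optics.get_image("top"); s=r.state(); v.append([s["contact_force"]@n,(s["tool_pos"]+s["tcp_rot"][:,2]*.0864-red)@n*1e3])
v=np.array(v);print(v.mean(0),v.std(0))
```

```text
12.5 [ 0.4203 -0.1859  0.1445] F [-0.68 -1.08  1.93] M [-0.3   0.31 -0.07] 0.023711963209551892 [-0.76  0.03 -0.65  0.72  0.3  -0.41]
tilt err rotvec [ 0.0013 -0.0009  0.0003]
tip [ 0.4485 -0.177   0.0633] height along n -0.0028 lateral [-0.     -0.0008 -0.0001]
proj tip [369.2 236.8] [387.3 238.7] red [369.5 236. ] [387.4 238.4]
[ 1.50648872 -2.78012822] [0.31516138 0.03533761]
```

{"fn": "apply_moves", "kwargs": {
  "rows": [
    [[0.0006,0.0002,-0.0016,0,0,0,-1],[0,0,0,0,0,0,-1],[0,0,0,0,0,0,-1]]
  ]
}}

```text
t: 13.4
tool_pos: [0.4208, -0.1856, 0.1427]
tcp_rot: [[-0.901, 0.288, 0.326], [0.337, 0.936, 0.104], [-0.275, 0.203, -0.94]]
contact_force: [-0.6, -2.2, 1.5]
width: 0.0231
grasp_force: 60.2
```

Run:
```python
from chk import *
v=[]
for i in range(20):
    a=optics.get_image("side"); s=r.state(); v.append([s["contact_force"]@n,(s["tool_pos"]+s["tcp_rot"][:,2]*.0864-red)@n*1e3])
v=np.array(v);print(v.mean(0),v.std(0))
b=optics.get_image("top")
ca=cv2.resize(a[200:260,340:400],(400,400),interpolation=2);cb=cv2.resize(b[210:270,360:420],(400,400),interpolation=2)
cv2.imwrite("pics/c8.png",np.hstack([ca,cb])[:,:,::-1])
```

```text
13.4 [ 0.4208 -0.1856  0.1427] F [-0.62 -2.21  1.49] M [-0.71  0.17 -0.21] 0.02314171008538289 [-0.76  0.03 -0.66  0.71  0.3  -0.41]
tilt err rotvec [ 0.001  -0.0011  0.0002]
tip [ 0.449  -0.1767  0.0615] height along n -0.0046 lateral [-0.0002 -0.0007 -0.0001]
proj tip [369.  237.4] [387.1 238.9] red [369.5 236. ] [387.4 238.4]
[ 2.34559696 -4.64296961] [0.51600978 0.04911741]
```

View pics/c8.png

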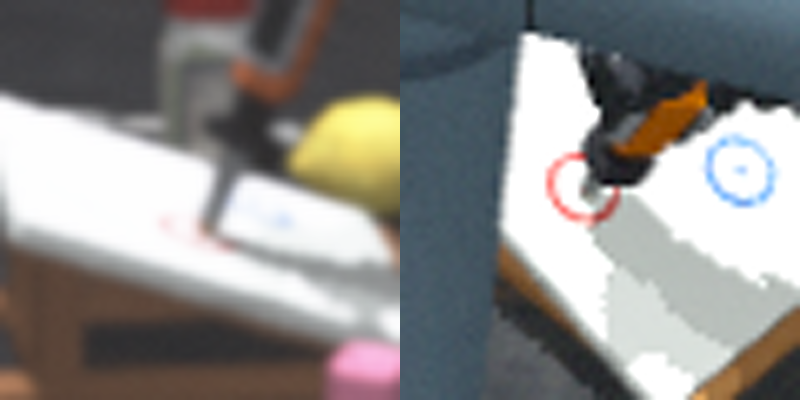

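The side view shows the tip on the slab at about (371,235), inside the ring. The top view shows it just inside, near the ring centre (387,238). I'll make one quick squareness check against the predicted projections, with no new picture, and average the lateral force.

Run:
```python
from chk import *
for k in (0,.012,.053,.104,.134): print(k,[proj(c,p+z*(.0864-k)) for c in("side","top")])
v=[]
for i in range(12): optics.get_image("side"); v.append(np.r_[r.state()["contact_force"],r.state()["moment"]])
print(np.mean(v,0).round(2))
print("in c8: side px=(u-340)*6.67, top=(u-360)*6.67+400")
for k in (.008,.053,.074): print(k,(proj("side",p+z*(.0864-k))-[340,200])*6.667,(proj("top",p+z*(.0864-k))-[360,210])*6.667+[400,0])
```

```text
14.45 [ 0.4207 -0.1853  0.1426] F [-0.52 -3.07  3.3 ] M [-0.57  0.04 -0.17] 0.02352557914497302 [-0.76  0.03 -0.66  0.71  0.3  -0.41]
tilt err rotvec [ 0.0005 -0.0013  0.    ]
tip [ 0.4488 -0.1763  0.0614] height along n -0.0047 lateral [-0.0003 -0.0003 -0.0002]
proj tip [369.  237.5] [387. 239.] red [369.5 236. ] [387.4 238.4]
0 [array([369. , 237.5]), array([387., 239.])]
0.012 [array([370.6, 233.7]), array([388.3, 237.6])]
0.053 [array([376. , 220.4]), array([392.7, 232.4])]
0.104 [array([382.8, 203.5]), array([398.6, 225.7])]
0.134 [array([386.9, 193.5]), array([402.1, 221.6])]
[-0.21 -2.4   2.01 -0.63  0.02 -0.2 ]
in c8: side px=(u-340)*6.67, top=(u-360)*6.67+400
0.008 [200.6767 232.6783] [585.3426 187.3427]
0.053 [240.012  136.0068] [618.0109 149.3408]
0.074 [258.6796  90.0045] [634.0117 131.3399]
```

Run:
```python
from chk import *
out=[]
for c,(u,v) in (("side",(345,190)),("top",(360,205))):
    im=optics.get_image(c)[v:v+50,u:u+50,::-1]; im=cv2.resize(im,(400,400),interpolation=cv2.INTER_CUBIC)
    im2=im.copy()
    q=lambda X:tuple(int(x) for x in ((proj(c,X)-[u,v]+.5)*8).round())
    cv2.line(im2,q(p+z*(.0864-.006)),q(p+z*(.0864-.130)),(0,255,0),1)
    cv2.drawMarker(im2,q(red),(255,0,255),0,10,1)
    for k in(.05,.056): cv2.circle(im2,q(p+z*(.0864-k)),3,(255,255,0),1)
    out.append(np.vstack([im[:300] if False else im2]))
cv2.imwrite("pics/c9.png",np.hstack(out))
```

```text
15.05 [ 0.4207 -0.1854  0.1426] F [ 0.09 -2.28  1.94] M [-0.61 -0.01 -0.23] 0.02347248832631772 [-0.76  0.03 -0.66  0.71  0.3  -0.41]
tilt err rotvec [ 0.0006 -0.0012  0.0001]
tip [ 0.4488 -0.1764  0.0614] height along n -0.0047 lateral [-0.0003 -0.0004 -0.0002]
proj tip [369.  237.5] [387. 239.] red [369.5 236. ] [387.4 238.4]
```

View pics/c9.png

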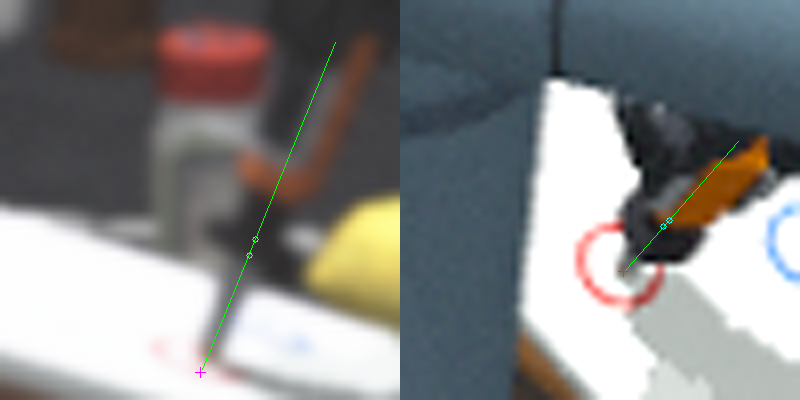

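The final view shows the probe axis lying on the predicted normal, within about 1.5° in the side view. The tip is close to the red ring's centre, and the force matches about half travel. Handing in.

```bash
python3 -c "
from station import r
print(r.sign_off())"
```

```text
the job is handed in; nothing more can be done
None
```

The job is handed in at about 15 s: the knob was turned about 1.35 rad anticlockwise, and the orange probe is held square to the slab (to about 1.5°) inside the red ring at roughly 3.4 N, which puts the tip about half way in.

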